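# Load the filing block with a bronze foot, flange down

## Task

Load the wooden filing block: take the flanged bronze foot that stands on its wide flange and seat it flange down, boss up, in the block's wide round pocket, flat on the pocket's floor. Lower it right down into the pocket before letting go rather than dropping it in. Leave the identical foot that stands upside down on its boss where it is.

Things in the scene. Friction and masses are not known exactly. Their poses are not given: they have to be found in the camera images.
- foot_center (a point): The bronze foot to load: a round casting, about 0.4 kg, 56 mm tall: a flange 64 mm in diameter and 10 mm thick at the bottom, above it an upright boss 34 mm in diameter, 46 mm tall, with a dark 20 mm bore in its top. It stands loose on the table on its flange; grip it from above across the boss. The point is on its axis, half-way up (28 mm above the flange's underside); z runs from flange to boss.
- twin_center (a point): The other foot, identical in shape and metal but standing upside down on the table: boss below, wide flange on top (64 mm across, a lighter machined face with the dark bore in it). To be left where it stands. The point is on its axis, half-way up (28 mm above the table); z points up, towards its flange.
- pocket (a point): Centre of the flat floor of the wide round pocket in the filing block, 18 mm above the table; z up. The pocket is 84 mm in diameter and 12 mm deep. The block is light wood, 110 x 150 x 30 mm, fixed to the table and turned any way; its centre is 25 mm from this point along the point's +y, and a smaller unused hole, 38 mm in diameter, lies 73 mm from this point along the point's +y.

How it is judged:
By the outcome, as a careful person would: the job done as asked, in the order asked, and still so for the second after the job is handed in, with the robot touching nothing.
It also fails if it takes over 32 s, if anything falls off the work surface, if the arm or the gripper's body presses on something with over 40 N, if the wrist force passes 120 N, or if a joint passes its speed limit or range.

## Robot

A 6-joint arm with a two-finger parallel gripper is mounted at the origin on the work surface. World frame = base frame: x ahead of the robot, y to its left, z up, the work surface at z = 0. Lengths are in m, angles in rad, forces in N, time in s.
With the tool pointing down it reaches from about 0.325 to 0.85 m from the base axis. Payload 4.4 kg.
Tool frame: the origin (TCP) lies between the finger pads; the fingertips stand 8 mm ahead of it and the grasp point (between the pads) lies 11 mm behind it (finger_overhang is the distance from the TCP to the fingertips, in m); z points along the fingers, y is the line along which they close (so a half turn about z gives the same grasp; the last joint's range is limited). The gripper opens to 94 mm and grips with 3 to 60 N. Pads are 16 mm wide; open, the fingers measure 119 mm over their backs; the gripper's body (75 mm by 177 mm) begins 78 mm behind the grasp point.
Start: joints at [1.149, 0.207, 1.542, -0, 1.393, -0.15], TCP at [0.154, 0.554, 0.213] pointing down, gripper open.
Joint ranges: [-2.73, 2.73], [-0.86, 2.22], [0.23, 2.46], [-1.11, 4.25], [0.08, 2.63], [-2.82, 2.82]. Speed limits (rad/s): [2.79, 2.79, 3.14, 3.14, 3.14, 3.14].

## Interface

Orientations are given as a unit quaternion [w, x, y, z].
In Python, from rig import * gives the robot as it stands.
- The arm moves only by the tool carry_out, never from a script. Its argument "targets" is a list of rows, each a list of 3 entries, a list of its own where there are three numbers: the turn, a rotation vector about the tool's x, y, z in degrees, then the shift along the tool's x, y, z in m, then the finger opening in m, from 0 to 0.094. In form: [[[wx, wy, wz], [dx, dy, dz], gripper], ...]. A call has 1 to 20 rows; each row shifts and turns the commanded pose from where the row before left it, along the tool's axes as they then stand; what a row does not reach is not made up. A row lasts 1/12 s, in which the tool goes at most 41.7 mm and 7.16 degrees, less where a joint would pass 70% of its speed; a pose out of reach is approached as far as the arm can. A call with a gripper value outside its range is refused whole. The fingers move at their own pace and stop on an object; "force" is the grip in N (left out, the last holds). Time passes only in rows, so rows that do not move let the fingers close. It gives the time, the measured TCP pose, the force, the opening and the grip force at its end, in the units of the state.
- sense(): the state, without advancing time (a new reading comes with each control period).
- snapshot(name): name is "side" or "top" or "wrist"; returns the picture (420x560x3 uint8, blue, green, red); there is no depth.
- camera_info(name): a dict with "fx", "fy", "cx", "cy" (pixels), "R" (3x3) and "t" (3): a world point X has camera coordinates R X + t. Camera axes: x right, y down, z forward; pixel columns grow to the right and rows downward; lengths in m; the calibration is good to about 2 mm. A picture is of the moment at which its call begins: read the wrist's pose just before it. camera_info takes no time and is no camera call; for the wrist camera it gives the pose at the moment of the call.
- sign_off(): hands the job in; it is judged then, once.
The state is a dict: "clock": time; "joint_positions": joint angles; "dq": joint speeds; "tau": joint torques, N m; "ee_pos": TCP position; "eef_rot": TCP orientation; "force": force on the tool from outside, world axes, zero at the start; "moment": the same for the moment, N m; "gripper_width": finger opening in m; "finger_force": force on a finger pad.
Only numpy, scipy, OpenCV 4.12 (cv2) and the standard library are available. Lean on these libraries where they do the work, as an engineer would, in place of code of your own. Each camera call takes 0.05 s, during which the arm holds its last target. There are 200 camera calls.

## Working session

There is one attempt and no reset: what is moved stays moved. The work goes in short steps, Python scripts to look and compute and a tool call to move; the robot and the scene stay as the last step left them, time stands still between calls to the robot, and variables do not carry over. Pictures are saved under pics/ and viewed, at most 10 in all, crops included, and the job is handed in when it is done.

Besides the shell and the picture viewer there is one more tool, called after "Emit:" by a JSON object that holds its "name" and its "arguments". carry_out: Moves the arm, as the interface text tells. Its arguments: {"type":"object","properties":{"targets":{"type":"array","items":{"type":"array"}},"force":{"type":"number"}},"required":["targets"]}

```bash
mkdir -p pics
python3 - <<'E'
from rig import *
import cv2
s=sense(); print(s)
for n in("top","side"):
    c=camera_info(n); print(n,c)
    cv2.imwrite(f"pics/{n}1.png",snapshot(n))
E
```

```text
{'clock': 0.0, 'joint_positions': array([ 1.14951540e+00,  2.07437461e-01,  1.54296121e+00, -5.26884479e-05,
        1.39350993e+00, -1.50508744e-01]), 'dq': array([-0.00111688,  0.00111125,  0.00137691, -0.00042158,  0.00017384,
       -0.00030305]), 'tau': array([ 2.54467050e-04, -3.70891500e+01, -2.81413847e+01,  6.99344580e-02,
        3.61450994e-02, -1.53474421e-04]), 'ee_pos': array([0.1534977 , 0.55329667, 0.21227746]), 'eef_rot': array([-3.01693195e-04,  1.34968157e-01,  9.90849259e-01, -1.11828118e-03]), 'force': array([-0.15907402, -0.02378758,  0.20834907]), 'moment': array([ 0.02761205, -0.00576645, -0.00298002]), 'finger_force': 0.0, 'gripper_width': 0.09382950814742114}
top {'fx': 443.40804639975687, 'fy': 443.40804639975687, 'cx': 283.5809904078349, 'cy': 213.27934155486437, 'R': array([[-0.01781969, -0.99965408, -0.01934361],
       [-0.99406747,  0.01978961, -0.10694973],
       [ 0.10729554,  0.01732305, -0.99407624]]), 't': array([0.02193437, 0.55219322, 0.90716077])}
side {'fx': 415.3791321767916, 'fy': 415.3791321767916, 'cx': 281.3121009521901, 'cy': 204.67563335484465, 'R': array([[-0.86445727, -0.50254314,  0.01280733],
       [-0.3174437 ,  0.52594651, -0.78905625],
       [ 0.38979883, -0.68617102, -0.61418743]]), 't': array([0.47145425, 0.22703233, 0.65127825])}
```

View pics/top1.png

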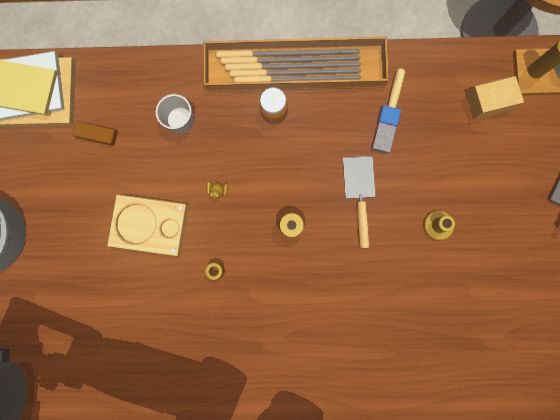

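View pics/side1.png

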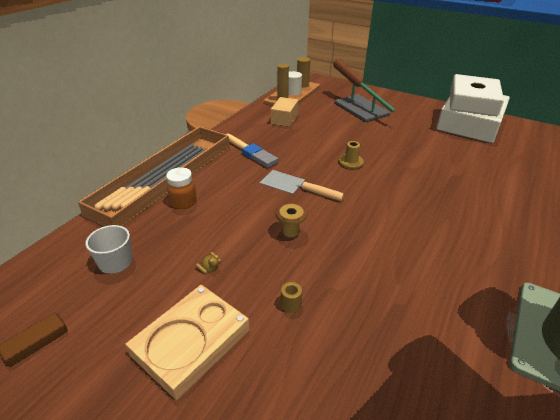

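The top view shows the foot to load at about (440,225) with its boss top near (447,224). The twin is at (291,225), the block's wide pocket at (136,223) and its small hole at (170,228). The side view agrees: foot at (351,155), twin at (290,220), pocket at (176,345).

```bash
cat > h.py <<'E'
import numpy as np, cv2
def cast(c,uv,z):
    d=c["R"].T@np.array([(uv[0]-c["cx"])/c["fx"],(uv[1]-c["cy"])/c["fy"],1]); o=-c["R"].T@c["t"]
    return o+d*(z-o[2])/d[2]
def proj(c,X):
    p=c["R"]@np.array(X)+c["t"]; return np.array([c["fx"]*p[0]/p[2]+c["cx"],c["fy"]*p[1]/p[2]+c["cy"]])
E
python3 - <<'E'
from rig import *
from h import *
for n,pts in dict(top=dict(foot=(447,224,.056),flange=(439,226,.01),pocket=(136,223,.03),hole=(170,228,.03),twin=(291,225,.056)),
  side=dict(foot=(353,145,.056),pocket=(176,345,.03),hole=(212,313,.03),twin=(291,212,.056))).items():
    c=camera_info(n)
    for k,(u,v,z) in pts.items(): print(n,k,cast(c,(u,v),z).round(3))
t=cv2.imread("pics/top1.png");s=cv2.imread("pics/side1.png")
a=lambda im,x,y,w,h:cv2.resize(im[y:y+h,x:x+w],(400,300),interpolation=cv2.INTER_CUBIC)
cv2.imwrite("pics/crops.png",np.vstack([np.hstack([a(t,410,200,60,45),a(t,100,188,96,72)]),np.hstack([a(s,322,130,60,45),a(s,115,280,144,108)])]))
E
```

```text
top foot [ 0.521 -0.321  0.056]
top flange [ 0.521 -0.32   0.01 ]
top pocket [0.538 0.325 0.03 ]
top hole [0.526 0.252 0.03 ]
top twin [ 0.525 -0.004  0.056]
side foot [ 0.523 -0.316  0.056]
side pocket [0.534 0.33  0.03 ]
side hole [0.524 0.257 0.03 ]
side twin [ 0.526 -0.003  0.056]
```

View pics/crops.png

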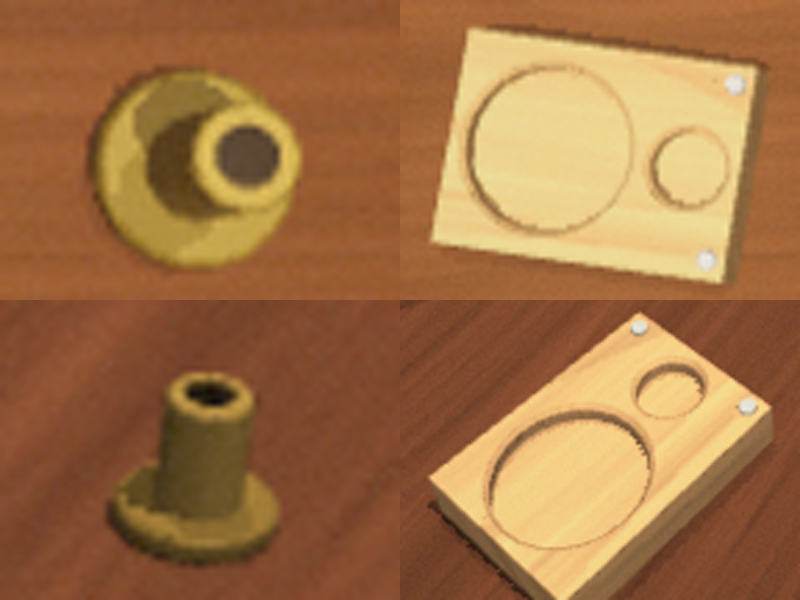

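The crops show the foot's bore at top pixel (447,223), the pocket centred at (136,224) in the top view and (176,344) in the side view. Pocket to hole measures 74 mm against the given 73, and the foot agrees between views to 5 mm. I'll move above the foot and refine with the wrist camera.

Emit:
{"name": "carry_out", "arguments": {"targets": [[[0, 0, 0], [-0.0278, -0.0184, 0], 0.094], [[0, 0, 0], [-0.0278, -0.0184, 0], 0.094], [[0, 0, 0], [-0.0278, -0.0184, 0], 0.094], [[0, 0, 0], [-0.0278, -0.0184, 0], 0.094], [[0, 0, 0], [-0.0278, -0.0184, 0], 0.094], [[0, 0, 0], [-0.0278, -0.0184, 0], 0.094], [[0, 0, 0], [-0.0278, -0.0184, 0], 0.094], [[0, 0, 0], [-0.0278, -0.0184, 0], 0.094], [[0, 0, 0], [-0.0278, -0.0184, 0], 0.094], [[0, 0, 0], [-0.0278, -0.0184, 0], 0.094], [[0, 0, 0], [-0.0278, -0.0184, 0], 0.094], [[0, 0, 0], [-0.0278, -0.0184, 0], 0.094], [[0, 0, 0], [-0.0278, -0.0184, 0], 0.094], [[0, 0, 0], [-0.0278, -0.0184, 0], 0.094]]}}

```text
clock: 1.27
ee_pos: [0.4604, 0.2002, 0.213]
eef_rot: [-0.0, 0.135, 0.991, -0.0]
force: [0.3, 0.9, 1.0]
gripper_width: 0.0938
finger_force: 0.0
```

Emit:
{"name": "carry_out", "arguments": {"targets": [[[0, 0, 0], [-0.0124, -0.0303, 0], 0.094], [[0, 0, 0], [-0.0124, -0.0303, 0], 0.094], [[0, 0, 0], [-0.0124, -0.0303, 0], 0.094], [[0, 0, 0], [-0.0124, -0.0303, 0], 0.094], [[0, 0, 0], [-0.0124, -0.0303, 0], 0.094], [[0, 0, 0], [-0.0124, -0.0303, 0], 0.094], [[0, 0, 0], [-0.0124, -0.0303, 0], 0.094], [[0, 0, 0], [-0.0124, -0.0303, 0], 0.094], [[0, 0, 0], [-0.0124, -0.0303, 0], 0.094], [[0, 0, 0], [-0.0124, -0.0303, 0], 0.094], [[0, 0, 0], [-0.0124, -0.0303, 0], 0.094], [[0, 0, 0], [-0.0124, -0.0303, 0], 0.094], [[0, 0, 0], [-0.0124, -0.0303, 0], 0.094], [[0, 0, 0], [-0.0124, -0.0303, 0], 0.094], [[0, 0, 0], [-0.0124, -0.0303, 0], 0.094], [[0, 0, 0], [-0.0124, -0.0303, 0], 0.094], [[0, 0, 0], [0, 0, 0], 0.094], [[0, 0, 0], [0, 0, 0], 0.094], [[0, 0, 0], [0, 0, 0], 0.094], [[0, 0, 0], [0, 0, 0], 0.094]]}}

```text
clock: 2.93
ee_pos: [0.5212, -0.3171, 0.213]
eef_rot: [-0.0, 0.134, 0.991, 0.0]
force: [1.1, -0.2, 0.1]
gripper_width: 0.0937
finger_force: 0.0
```

Run:
```python
from rig import *
from h import *
s=sense(); print(s["clock"],s["ee_pos"],s["eef_rot"],s["joint_positions"])
c=camera_info("wrist"); im=snapshot("wrist"); cv2.imwrite("pics/w1.png",im)
print("cam at",(-c["R"].T@c["t"]).round(3),"expect foot top px",proj(c,(.521,-.319,.056)))
```

```text
2.9333 [ 0.52119517 -0.31711594  0.21303254] [-4.71095672e-04  1.34474341e-01  9.90916844e-01  4.86866869e-04] [-6.88551735e-01  2.81336072e-01  1.45040377e+00  3.37130283e-04
  1.41116625e+00 -1.98963587e+00]
cam at [ 0.456 -0.299  0.386] expect foot top px [273.90261364 193.16357044]
```

View pics/w1.png

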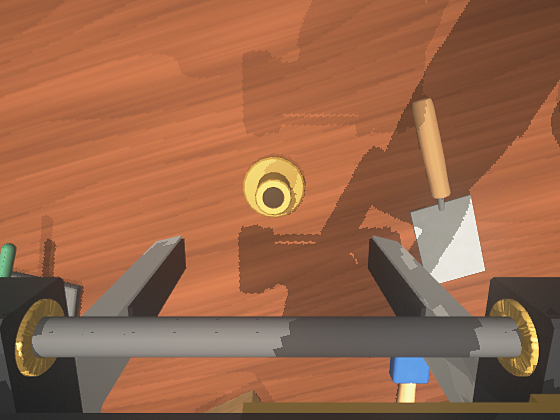

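The wrist view shows the foot between the fingers, upright on its flange, with its bore at about (273,197) and its flange around (275,187). I'll cast these precisely.

Run:
```python
from rig import *
from h import *
c=camera_info("wrist"); im=cv2.imread("pics/w1.png"); g=cv2.cvtColor(im,cv2.COLOR_BGR2GRAY)
m=np.zeros_like(g); m[180:215,255:292]=(g[180:215,255:292]<90)*255
n,l,st,ce=cv2.connectedComponentsWithStats(m); k=1+st[1:,4].argmax(); print(st[k],ce[k],cast(c,ce[k],.056))
hsv=cv2.cvtColor(im,cv2.COLOR_BGR2HSV); f=cv2.inRange(hsv,(16,60,60),(35,255,255)); f[:140]=0;f[235:]=0;f[:,:230]=0;f[:,320:]=0
cs=max(cv2.findContours(f,0,2)[0],key=cv2.contourArea); print(cv2.boundingRect(cs)); (p,r)=cv2.minEnclosingCircle(cs)
print(p,r,cast(c,p,.008), "exp r",32*c["fx"]/380)
```

```text
[263 189  20  19  41] [271.26829268 201.07317073] [ 0.52768465 -0.32326557  0.056     ]
(243, 157, 62, 61)
(273.3716125488281, 186.78485107421875) 30.746313095092773 [ 0.52409832 -0.32058343  0.008     ] exp r 31.2559540728718
```

Flange and bore both give the axis at (0.524, -0.3205). I'll descend to TCP z 0.029, which puts the tips 11 mm above the flange, and grip.

Emit:
{"name": "carry_out", "arguments": {"targets": [[[0, 0, 0], [-0.0037, -0.002, 0.02], 0.094], [[0, 0, 0], [0, 0, 0.03], 0.094], [[0, 0, 0], [0, 0, 0.03], 0.094], [[0, 0, 0], [0, 0, 0.03], 0.094], [[0, 0, 0], [0, 0, 0.03], 0.094], [[0, 0, 0], [0, 0, 0.02], 0.094], [[0, 0, 0], [0, 0, 0.014], 0.094], [[0, 0, 0], [0, 0, 0.01], 0.094], [[0, 0, 0], [0, 0, 0], 0.094], [[0, 0, 0], [0, 0, 0], 0.094]]}}

```text
clock: 3.82
ee_pos: [0.5246, -0.3207, 0.0296]
eef_rot: [-0.0, 0.134, 0.991, 0.0]
force: [0.4, -0.0, 0.8]
gripper_width: 0.0938
finger_force: 0.0
```

Emit:
{"name": "carry_out", "arguments": {"targets": [[[0, 0, 0], [0, 0, 0], 0.025], [[0, 0, 0], [0, 0, 0], 0.025], [[0, 0, 0], [0, 0, 0], 0.025], [[0, 0, 0], [0, 0, 0], 0.025], [[0, 0, 0], [0, 0, 0], 0.025], [[0, 0, 0], [0, 0, 0], 0.025], [[0, 0, 0], [0, 0, 0], 0.025], [[0, 0, 0], [0, 0, 0], 0.025], [[0, 0, 0], [0, 0, 0], 0.025], [[0, 0, 0], [0, 0, 0], 0.025], [[0, 0, 0], [0, 0, 0], 0.025], [[0, 0, 0], [0, 0, 0], 0.025]], "force": 35}}

```text
clock: 4.82
ee_pos: [0.5244, -0.3213, 0.0294]
eef_rot: [-0.0, 0.135, 0.991, 0.0]
force: [0.5, -0.1, 0.6]
gripper_width: 0.0334
finger_force: 35.0
```

Emit:
{"name": "carry_out", "arguments": {"targets": [[[0, 0, 0], [0, 0, -0.01], 0.025], [[0, 0, 0], [0, 0, -0.02], 0.025], [[0, 0, 0], [0, 0, -0.03], 0.025], [[0, 0, 0], [0, 0, -0.03], 0.025], [[0, 0, 0], [0, 0, -0.03], 0.025], [[0, 0, 0], [0, 0, -0.02], 0.025], [[0, 0, 0], [0, 0, -0.01], 0.025], [[0, 0, 0], [0, 0, -0.01], 0.025]]}}

```text
clock: 5.48
ee_pos: [0.5243, -0.3213, 0.1903]
eef_rot: [0.0, 0.135, 0.991, -0.0]
force: [0.6, 0.2, -4.8]
gripper_width: 0.0329
finger_force: 35.0
```

Emit:
{"name": "carry_out", "arguments": {"targets": [[[0, 0, 0], [0.003, 0.011, 0], 0.025], [[0, 0, 0], [0.005, 0.02, 0], 0.025], [[0, 0, 0], [0.0085, 0.033, 0], 0.025], [[0, 0, 0], [0.0085, 0.033, 0], 0.025], [[0, 0, 0], [0.0085, 0.033, 0], 0.025], [[0, 0, 0], [0.0085, 0.033, 0], 0.025], [[0, 0, 0], [0.0085, 0.033, 0], 0.025], [[0, 0, 0], [0.0085, 0.033, 0], 0.025], [[0, 0, 0], [0.0085, 0.033, 0], 0.025], [[0, 0, 0], [0.0085, 0.033, 0], 0.025], [[0, 0, 0], [0.0085, 0.033, 0], 0.025], [[0, 0, 0], [0.0085, 0.033, 0], 0.025], [[0, 0, 0], [0.0085, 0.033, 0], 0.025], [[0, 0, 0], [0.0085, 0.033, 0], 0.025], [[0, 0, 0], [0.0085, 0.033, 0], 0.025], [[0, 0, 0], [0.0085, 0.033, 0], 0.025], [[0, 0, 0], [0.0085, 0.033, 0], 0.025], [[0, 0, 0], [0.0085, 0.033, 0], 0.025], [[0, 0, 0], [0.0085, 0.033, 0], 0.025], [[0, 0, 0], [0.007, 0.027, 0], 0.025]]}}

```text
clock: 7.15
ee_pos: [0.5335, 0.3201, 0.1866]
eef_rot: [-0.002, 0.134, 0.991, -0.001]
force: [0.5, -0.1, -3.4]
gripper_width: 0.0332
finger_force: 35.0
```

Emit:
{"name": "carry_out", "arguments": {"targets": [[[0, 0, 0], [0.003, 0.01, 0], 0.025], [[0, 0, 0], [0, 0, 0], 0.025], [[0, 0, 0], [0, 0, 0], 0.025], [[0, 0, 0], [0, 0, 0], 0.025], [[0, 0, 0], [0, 0, 0], 0.025], [[0, 0, 0], [0, 0, 0], 0.025]]}}

```text
clock: 7.65
ee_pos: [0.5363, 0.3267, 0.1893]
eef_rot: [-0.0, 0.136, 0.991, -0.0]
force: [0.6, 0.1, -3.6]
gripper_width: 0.0333
finger_force: 35.0
```

Run:
```python
from rig import *
from h import *
s=sense(); print(s["clock"],s["ee_pos"],s["eef_rot"],s["force"])
im=snapshot("wrist"); c=camera_info("wrist"); cv2.imwrite("pics/w2.png",im); 
print("pocket rim px",proj(c,(.536,.328,.03)),"foot bottom",proj(c,(*s["ee_pos"][:2],s["ee_pos"][2]-.029)))
cv2.imwrite("pics/s2.png",snapshot("side"))
```

```text
7.65 [0.53628172 0.32665034 0.18934491] [-1.58946833e-04  1.35960071e-01  9.90714270e-01 -2.61663836e-04] [ 0.61990186  0.14047665 -3.58510563]
pocket rim px [277.3258046  191.36694289] foot bottom [275.95656622 237.74122901]
```

View pics/w2.png

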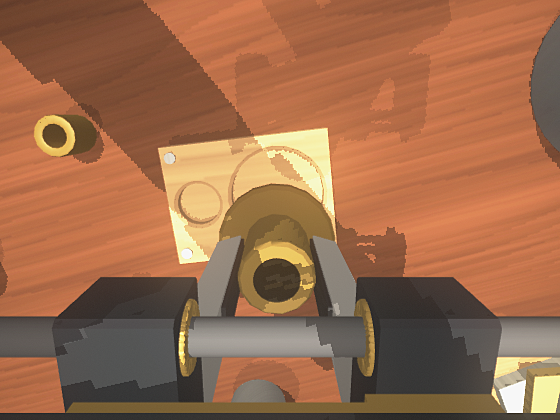

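View pics/s2.png

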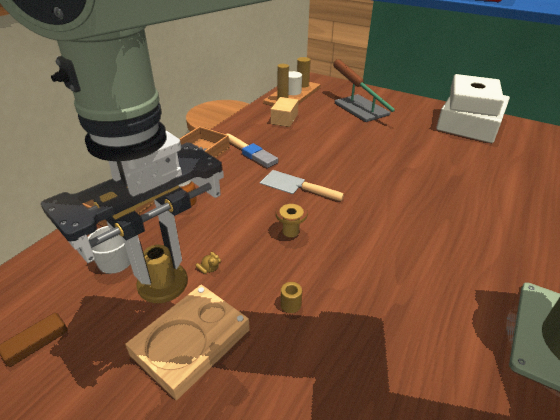

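In the wrist view the pocket's visible arc is centred near (278,193) against a predicted (277,191), so the measurement holds to about 2 mm. The side view shows the foot upright in the fingers. I'll lower it to just above the pocket's floor, then touch down slowly.

Emit:
{"name": "carry_out", "arguments": {"targets": [[[0, 0, 0], [-0.001, 0.001, 0.015], 0.025], [[0, 0, 0], [0, 0, 0.025], 0.025], [[0, 0, 0], [0, 0, 0.025], 0.025], [[0, 0, 0], [0, 0, 0.02], 0.025], [[0, 0, 0], [0, 0, 0.015], 0.025], [[0, 0, 0], [0, 0, 0.012], 0.025], [[0, 0, 0], [0, 0, 0.01], 0.025], [[0, 0, 0], [0, 0, 0.008], 0.025], [[0, 0, 0], [0, 0, 0.005], 0.025], [[0, 0, 0], [0, 0, 0.003], 0.025], [[0, 0, 0], [0, 0, 0], 0.025], [[0, 0, 0], [0, 0, 0], 0.025], [[0, 0, 0], [0, 0, 0], 0.025]]}}

```text
clock: 8.83
ee_pos: [0.5381, 0.3292, 0.0524]
eef_rot: [0.001, 0.135, 0.991, 0.0]
force: [-0.5, -0.2, -3.1]
gripper_width: 0.0335
finger_force: 35.0
```

Emit:
{"name": "carry_out", "arguments": {"targets": [[[0, 0, 0], [0, 0, 0.001], 0.025], [[0, 0, 0], [0, 0, 0.001], 0.025], [[0, 0, 0], [0, 0, 0.001], 0.025], [[0, 0, 0], [0, 0, 0.001], 0.025], [[0, 0, 0], [0, 0, 0], 0.025], [[0, 0, 0], [0, 0, 0], 0.025], [[0, 0, 0], [0, 0, 0], 0.025]]}}

```text
clock: 9.42
ee_pos: [0.5373, 0.3288, 0.0474]
eef_rot: [-0.0, 0.135, 0.991, -0.0]
force: [0.5, -0.6, -4.4]
gripper_width: 0.0333
finger_force: 35.0
```

Emit:
{"name": "carry_out", "arguments": {"targets": [[[0, 0, 0], [0, 0, 0.0005], 0.025], [[0, 0, 0], [0, 0, 0.0005], 0.025], [[0, 0, 0], [0, 0, 0], 0.025], [[0, 0, 0], [0, 0, 0], 0.025], [[0, 0, 0], [0, 0, 0], 0.025]]}}

```text
clock: 9.83
ee_pos: [0.5374, 0.3288, 0.0474]
eef_rot: [0.0, 0.135, 0.991, -0.0]
force: [-3.4, -1.9, 5.3]
gripper_width: 0.0332
finger_force: 35.0
```

The foot touched at TCP z 0.0474, the height expected for the pocket's floor. I'll release it gently and back off.

Emit:
{"name": "carry_out", "arguments": {"targets": [[[0, 0, 0], [0, 0, 0], 0.045], [[0, 0, 0], [0, 0, 0], 0.06], [[0, 0, 0], [0, 0, 0], 0.075], [[0, 0, 0], [0, 0, 0], 0.09], [[0, 0, 0], [0, 0, 0], 0.09], [[0, 0, 0], [0, 0, 0], 0.09], [[0, 0, 0], [0, 0, 0], 0.09], [[0, 0, 0], [0, 0, 0], 0.09], [[0, 0, 0], [0, 0, -0.01], 0.09], [[0, 0, 0], [0, 0, -0.02], 0.09], [[0, 0, 0], [0, 0, -0.03], 0.09], [[0, 0, 0], [0, 0, -0.03], 0.09], [[0, 0, 0], [0, 0, -0.03], 0.09], [[0, 0, 0], [0, 0, -0.02], 0.09], [[0, 0, 0], [0, 0, 0], 0.09], [[0, 0, 0], [0, 0, 0], 0.09]]}}

```text
clock: 11.17
ee_pos: [0.5385, 0.3294, 0.1888]
eef_rot: [0.002, 0.135, 0.991, 0.001]
force: [-0.7, 0.7, -0.1]
gripper_width: 0.0898
finger_force: 0.0
```

Run:
```python
from rig import *
from h import *
s=sense(); print(s["clock"],s["ee_pos"],s["gripper_width"],s["force"])
cv2.imwrite("pics/end.png",np.vstack([cv2.resize(snapshot("wrist"),(400,300)),cv2.resize(snapshot("side")[180:390,20:300],(400,300))]))
```

```text
11.1667 [0.53845946 0.32935755 0.18879417] 0.08975627256943494 [-0.71183494  0.68037848 -0.14975539]
```

View pics/end.png

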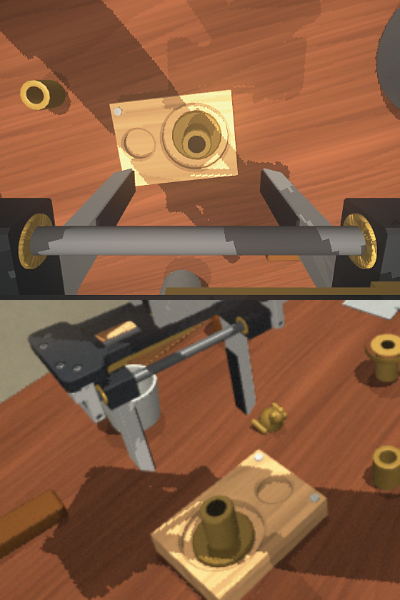

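The foot sits flange down and boss up inside the wide pocket, with clearance all round (wrist view flange at about (196,135)). It is upright in the side view, the twin is untouched, and the gripper is clear.

```bash
python3 -c "
from rig import *
print(sign_off())"
```

```text
the job is handed in; nothing more can be done
None
```

The foot is seated flange down, boss up, on the floor of the wide pocket; the twin was left where it stood, and the job was handed in at about 11 s.

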